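Fill the ingredient bin from the scoop and tuck its front lid under the rear lid's lap

ROBOT

A 7-joint arm with a two-finger parallel gripper is mounted at the origin on the work surface; the furniture and walls round the work are solid. World frame = base frame: x ahead of the robot, y to its left, z up, the work surface at z = 0. Lengths are in m, angles in rad, forces in N, time in s.
With the tool pointing down it reaches from about 0.425 to 0.95 m from the base axis. Payload 4.7 kg.
Tool frame: the origin (TCP) lies between the finger pads; the fingertips stand 14 mm ahead of it and the grasp point (between the pads) lies 5 mm behind it; z points along the fingers, y is the line along which they close (so a half turn about z gives the same grasp; the last joint's range is limited). The gripper opens to 87 mm and grips with 3 to 60 N. Pads are 19 mm wide; open, the fingers measure 117 mm over their backs; the gripper's body (75 mm by 190 mm) begins 51 mm behind the grasp point.
Start: joints at [-1.145, 0.469, -0.049, 1.532, 0.024, 1.141, -0.082], TCP at [0.296, 0.606, 0.237] pointing down, gripper open.
Joint ranges: [-2.59, 2.59], [-0.33, 1.99], [-1.39, 1.29], [0.1, 2.45], [-1.04, 4.18], [0.21, 1.99], [-2.66, 2.66]. Speed limits (rad/s): [2.57, 2.57, 3.14, 3.14, 3.14, 3.14, 3.14].

INTERFACE

Orientations are given as a unit quaternion [w, x, y, z].
In Python, from station import ctrl gives the robot as it stands.
- The arm moves only by the shell command python3 -m handwheel 'ROWS' [FORCE]. ROWS is a JSON object of lists of equal length, an entry for each row: "offset": the shift along the tool's x, y, z each as a share of 20 cm, from -1 to 1, a list of three; "dr": the turn, a rotation vector about the tool's x, y, z each as a share of 90 degrees, from -1 to 1, a list of three; "gripper": the closure, from -1 (fully open) to 1 (shut). In form: {"offset": [[dx, dy, dz], ...], "dr": [[ax, ay, az], ...], "gripper": [gripper, ...]}. A call has 1 to 5 rows; each row shifts and turns the commanded pose from where the row before left it, along the tool's axes as they then stand; what a row does not reach is not made up. A row lasts 1/8 s, in which the tool goes at most 62.5 mm and 10.7 degrees, less where a joint would pass 70% of its speed; a pose out of reach is approached as far as the arm can. A call with a number of a shift or a turn outside -1 to 1 is refused whole. A call with a gripper value outside its range is refused whole. The fingers move at their own pace and stop on an object; FORCE is the grip in N (left out, the last holds). Time passes only in rows, so rows that do not move let the fingers close. It gives the time, the measured TCP pose, the force, the opening and the grip force at its end, in the units of the state.
- ctrl.read_state(): the state, without advancing time (a new reading comes with each control period).
- ctrl.snapshot(name): name is "scene" or "side" or "wrist"; returns a dict with "image" (384x512x3 uint8, red, green, blue), "vertical_fov" (degrees; the focal length in pixels is half the picture's height over the tangent of half this angle, whatever the lens; pixels are square), "cx", "cy" (the principal point, pixels), "rvec" (rotation vector, rad) and "tvec" (3), from world to camera coordinates, as OpenCV has them; the wrist camera has in their place "mount" (4x4, takes a point from camera to tool coordinates, whose origin is the TCP and whose axes are the flange's). Camera axes: x right, y down, z forward; pixel columns grow to the right and rows downward; lengths in m; the calibration is good to about 2 mm. The wrist camera is an equidistant fisheye: a pixel r from the principal point sees the ray r / f radians off the axis. A picture is of the moment at which its call begins: read the wrist's pose just before it. There is no depth.
- ctrl.job_done(): hands the job in; it is judged then, once.
The state is a dict: "time": time; "joint_pos": joint angles; "dq": joint speeds; "tau": joint torques, N m; "ee_pos": TCP position; "orientation": TCP orientation; "ft_force": force on the tool from outside, world axes, zero at the start; "ft_torque": the same for the moment, N m; "grip_width": finger opening in m; "finger_force": force on a finger pad.
Only numpy, scipy, OpenCV 4.12 (cv2) and the standard library are available. Lean on these libraries where they do the work, as an engineer would, in place of code of your own. Each camera call takes 0.05 s, during which the arm holds its last target. There are 200 camera calls.

TASK

Fill and close the ingredient bin: pick up the steel scoop, tip its four carrot pieces into the open front half of the bin, and set the empty scoop back down level on the table. Then take the loose front lid by its handle and slide its plain edge under the raised lap of the hinged rear lid without lifting the rear lid, push it home against the step and lay it flat on the rim. Finish while holding the lid pressed flat there with about 10 N, ready for taping, and leave the hand stamp and the label roll in front of the scale where they are.

Things in the scene. Friction and masses are not known exactly. Their poses are not given: they have to be found in the camera images.
- bin: White plastic ingredient bin, 250 x 170 mm, 145 mm high (rim at z = 145), 4 mm walls, fixed on the table. Origin: centre of its underside; z up; -x is its open front, +x its rear. A hinged sheet-metal lid covers its rear half; the front is open from x = -121 to -20 mm, inside y = -81 to 81 mm; inner floor at 4 mm.
- lap_edge (a point): Underside of the rear lid's free front edge, mid width: bin x = -20, y = 0, z = 154 mm when closed; axes as the bin. The rear lid lies on the rim; at bin x = 12 mm it steps up into a raised lap that reaches to x = -20: 184 mm wide, 4 mm thick, 6 mm rolled hem, underside 9 mm above the rim. The front lid's 4 mm tongue goes into this gap, up to 32 mm deep, to the step.
- rear_lid (a joint): Hinge of the rear lid on the bin's rear rim, rad; 0 = closed, lying on the rim, held only by its weight (0.25 kg); grows as it is lifted (0.1 rad raises the lap by about 14 mm).
- lid_handle (a point): Centre of the black bar handle at the middle of the loose front lid (0.16 to 0.29 kg): bar 14 mm (x) by 90 mm (y), 20 mm high; its top is 10 mm above this point, the plate's top 27 mm below; the middle 66 mm of the bar stands free. Axes as the lid: z up, +x to the plain tongue edge that goes under the lap. The lid starts flat on the table on its flanges.
- lid_tongue (a point): Middle of the front lid's tongue edge, underside of the plate: 72.5 mm along +x and 31 mm below lid_handle. With the lid home this point is at x = 12, y = 0, z = 145 mm in the bin frame, the plate lies on the rim, the front flange hangs 4 mm clear before the bin's front wall and the side flanges 3 mm clear of each side wall.
- scoop_grip (a point): Middle of the steel scoop's length and width, 26 mm above its underside. Trough 64 mm wide (y), 150 mm long (x), parallel side walls 42 mm high and 3 mm thick; can be gripped here across the outer walls. Closed at +x, open at -x, where the floor rises at 20 degrees to a pouring lip. z up. The four carrot pieces lie across it in a row and can roll.
- scoop_lip (a point): Middle of the pouring lip's upper edge: 117 mm towards -x of scoop_grip and 8 mm below it in the scoop's axes.
- scoop: The scoop (0.16 kg): origin at the centre of its underside, 26 mm below scoop_grip, same axes. At +x a round tube handle 18 mm thick runs out 95 mm beyond the trough, its axis 30 to 40 mm above the underside.
- carrot_0_mid (a point): Centre of an orange carrot piece, a cylinder 34 mm across and 38 mm long, 40 g (z along its axis), one of four alike in the scoop.
- carrot_1_mid (a point): Centre of an orange carrot piece, a cylinder 34 mm across and 38 mm long, 40 g (z along its axis), one of four alike in the scoop.
- carrot_2_mid (a point): Centre of an orange carrot piece, a cylinder 34 mm across and 38 mm long, 40 g (z along its axis), one of four alike in the scoop.
- carrot_3_mid (a point): Centre of an orange carrot piece, a cylinder 34 mm across and 38 mm long, 40 g (z along its axis), one of four alike in the scoop.
- front_lid: The front lid: sheet metal, 145 mm (x) by 184 mm (y), 4 mm thick; origin at its centre at the level of the flanges' lower edges, 43 mm below lid_handle, same axes. Front (-x) and side edges are turned down 12 mm, 4 mm thick; the last 45 mm of the sides before the tongue edge have no flange.
- label_roll: Bystander, in front of the fixed green dial scale (its tray top 230 mm above the table, 222 mm square, centred at world x = 0.58, y = 0.09 m, between scoop and bin: pass over or round it): roll of white labels, 68 mm across, 40 mm high; origin at the centre of its underside.
- date_stamp: Bystander: small hand stamp with a round knob, 34 x 32 mm, 87 mm high; origin at the centre of its underside.

How it is judged:
On the way, in this order (a step that is already met when the one before it is completed fails the run):
1. the scoop is tipped over the bin's open front (angle between scoop's own z axis and vertical above 0.3 rad and height (world z) of scoop_lip above 0.12 m and horizontal distance between scoop_lip and bin below 0.2 m), for 0.1 s.
2. all four carrot pieces lie in the bin (x of carrot_0_mid in the frame of bin between -0.121 and 0.121 m and y of carrot_0_mid in the frame of bin between -0.081 and 0.081 m and z of carrot_0_mid in the frame of bin between 0 and 0.137 m and x of carrot_1_mid in the frame of bin between -0.121 and 0.121 m and y of carrot_1_mid in the frame of bin between -0.081 and 0.081 m and z of carrot_1_mid in the frame of bin between 0 and 0.137 m and x of carrot_2_mid in the frame of bin between -0.121 and 0.121 m and y of carrot_2_mid in the frame of bin between -0.081 and 0.081 m and z of carrot_2_mid in the frame of bin between 0 and 0.137 m and x of carrot_3_mid in the frame of bin between -0.121 and 0.121 m and y of carrot_3_mid in the frame of bin between -0.081 and 0.081 m and z of carrot_3_mid in the frame of bin between 0 and 0.137 m), for 0.2 s.
3. the front lid's tongue edge is under the lap (x of lid_tongue in the frame of bin above -0.014 m and z of lid_tongue in the frame of bin between 0.139 and 0.152 m and y of lid_tongue in the frame of bin between -0.012 and 0.012 m), for 0.1 s.
At the end, for the whole second after the job is handed in: All four pieces in the bin; lid flat on the rim (0.03 rad, 4 mm), square to the bin (0.06 rad, 8 mm), tongue at least 18 mm under the lap; rear lid closed (under 0.02 rad); fingers on the lid pressing it on the bin with over 6 N in all; scoop level on the table (all of step 2 and x of lid_tongue in the frame of bin between -0.002 and 0.018 m and y of lid_tongue in the frame of bin between -0.008 and 0.008 m and z of lid_tongue in the frame of bin between 0.141 and 0.1485 m and angle between the x axis of lid_tongue and the x axis of bin, either way round below 0.06 rad and angle between lid_tongue's own z axis and vertical below 0.03 rad and value of joint rear_lid below 0.02 rad and contact force between front_lid and bin above 6 N and contact force between the fingers and front_lid above 2 N and height (world z) of scoop between -0.01 and 0.02 m and angle between scoop's own z axis and vertical below 0.2 rad); the arm keeps its last pose, push and grip.
It fails at once if the rear lid is lifted (more than 0.08 rad) (value of joint rear_lid above 0.08 rad).
It fails at once if the label roll or the stamp is moved by more than 3 cm (distance of any of label_roll, date_stamp from where it was at the start of the episode above 0.03 m).
It also fails if it takes over 72 s, if anything falls off the work surface, if the arm or the gripper's body presses on something with over 40 N, if the wrist force passes 120 N, or if a joint passes its speed limit or range.

## Working session

There is one attempt and no reset: what is moved stays moved. The work goes in short steps, Python scripts to look and compute and a shell command to move; the robot and the scene stay as the last step left them, time stands still between calls to the robot, and variables do not carry over. Pictures are saved under pics/ and viewed, at most 10 in all, crops included, and the job is handed in when it is done.

```bash
mkdir -p pics; cat > h.py <<'E'
from station import ctrl
import numpy as np, cv2
from scipy.spatial.transform import Rotation as R
def st():
    return ctrl.read_state()
def rot(s): 
    w,x,y,z=s["orientation"]; return R.from_quat([x,y,z,w])
def snap(name,fn):
    s=st(); d=ctrl.snapshot(name); cv2.imwrite(f"pics/{fn}.png",d["image"][:,:,::-1])
    d2={k:v for k,v in d.items() if k!="image"}; d2["ee"]=s["ee_pos"]; d2["q"]=s["orientation"]
    np.save(f"pics/{fn}.npy",d2,allow_pickle=True); return d
def cam(fn):
    d=np.load(f"pics/{fn}.npy",allow_pickle=True).item()
    f=192/np.tan(np.radians(d["vertical_fov"])/2); return d,f
def px(fn,u,v,z):
    "pixel -> world point on plane z"
    d,f=cam(fn); a=np.array([u-d["cx"],v-d["cy"]],float)
    if "mount" in d:
        r=np.hypot(*a); th=r/f; ray=np.r_[a/max(r,1e-9)*np.sin(th),np.cos(th)]
        w,x,y,zz=d["q"]; Rt=R.from_quat([x,y,zz,w]).as_matrix(); M=np.array(d["mount"])
        o=Rt@M[:3,3]+d["ee"]; ray=Rt@M[:3,:3]@ray
    else:
        Rm=cv2.Rodrigues(np.array(d["rvec"],float))[0]; o=-Rm.T@np.array(d["tvec"]).ravel(); ray=Rm.T@np.r_[a/f,1]
    return np.round(o+ray*(z-o[2])/ray[2],4)
def proj(fn,p):
    d,f=cam(fn); p=np.array(p,float)
    if "mount" in d:
        w,x,y,zz=d["q"]; Rt=R.from_quat([x,y,zz,w]).as_matrix(); M=np.array(d["mount"])
        c=M[:3,:3].T@(Rt.T@(p-d["ee"])-M[:3,3]); r=np.hypot(c[0],c[1]); th=np.arctan2(r,c[2])
        return np.round([d["cx"]+f*th*c[0]/r,d["cy"]+f*th*c[1]/r],1)
    Rm=cv2.Rodrigues(np.array(d["rvec"],float))[0]; c=Rm@p+np.array(d["tvec"]).ravel()
    return np.round([d["cx"]+f*c[0]/c[2],d["cy"]+f*c[1]/c[2]],1)
def go(p,RT=None):
    "shares of offset (tool axes, 20cm) and turn to reach p / rotation"
    s=st(); r=rot(s); o=r.inv().apply(np.array(p)-s["ee_pos"])/0.2
    print("offset",np.round(o,3),"rows>=",np.linalg.norm(o)*.2/.0625)
    if RT is not None:
        v=(r.inv()*RT).as_rotvec()/(np.pi/2); print("dr",np.round(v,3),"rows>=",np.linalg.norm(v)*90/10.7)
E
python3 - <<'E'
from h import *
a=snap("scene","s0"); b=snap("side","d0")
im=np.vstack([a["image"]]); 
for n in("scene","side"): 
    d=cam("s0" if n=="scene" else "d0"); print(d)
s=st(); print({k:np.round(v,3) for k,v in s.items()}); print(rot(s).as_matrix().round(3))
for n in "s0","d0": cv2.imwrite(f"pics/{n}b.png",cv2.resize(cv2.imread(f"pics/{n}.png"),(800,600),interpolation=cv2.INTER_CUBIC))
E
```

```text
({'vertical_fov': 51.00300846514136, 'cx': 255.3303953537331, 'cy': 191.719055321138, 'rvec': array([ 0.63737485,  2.4871774 , -1.36586274]), 'tvec': array([ 0.39828513, -0.08199206,  1.61773338]), 'ee': array([0.29625832, 0.60585814, 0.23549165]), 'q': array([-1.69562657e-04,  2.25426562e-01,  9.74259663e-01, -9.71989751e-04])}, np.float64(402.5091752786964))
({'vertical_fov': 56.14242494609538, 'cx': 250.05715602956008, 'cy': 192.80249744212426, 'rvec': array([ 1.90572834, -0.29565988,  0.21062969]), 'tvec': array([-0.48229874,  0.19735492,  0.97649461]), 'ee': array([0.29624734, 0.60589131, 0.23552018]), 'q': array([-1.74245977e-04,  2.25424395e-01,  9.74260193e-01, -9.42460362e-04])}, np.float64(360.0192859814085))
{'time': np.float64(0.1), 'joint_pos': array([-1.145,  0.469, -0.049,  1.534,  0.024,  1.141, -0.082]), 'dq': array([ 0.   , -0.001, -0.001, -0.003, -0.   ,  0.   ,  0.   ]), 'tau': array([ 0.0000e+00, -5.0917e+01, -8.1000e-02, -2.3683e+01, -6.1000e-02,
        3.4000e-02,  0.0000e+00]), 'ee_pos': array([0.296, 0.606, 0.236]), 'orientation': array([-0.   ,  0.225,  0.974, -0.001]), 'ft_force': array([-0.501, -0.118,  0.292]), 'ft_torque': array([-0.022,  0.038,  0.013]), 'finger_force': np.float64(0.0), 'grip_width': np.float64(0.087)}
[[-0.898  0.439 -0.001]
 [ 0.439  0.898 -0.002]
 [-0.    -0.002 -1.   ]]
```

View pics/s0b.png

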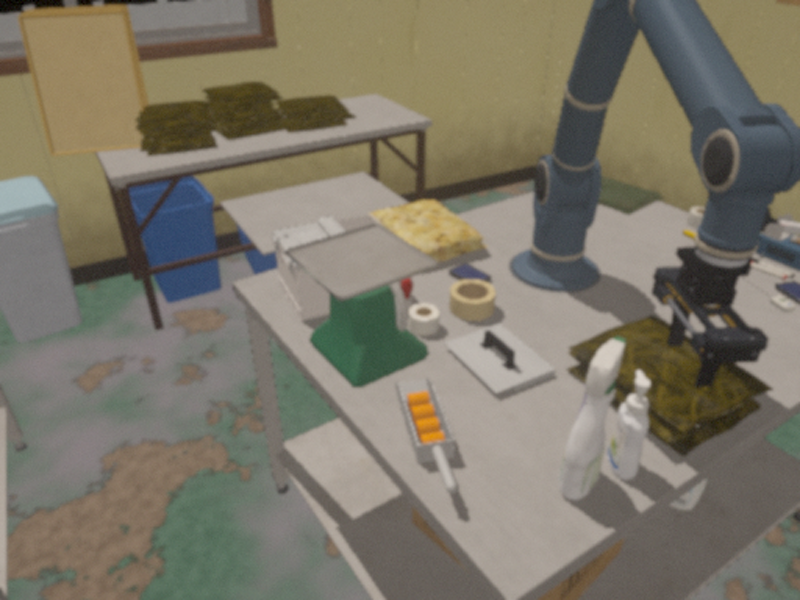

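View pics/d0b.png

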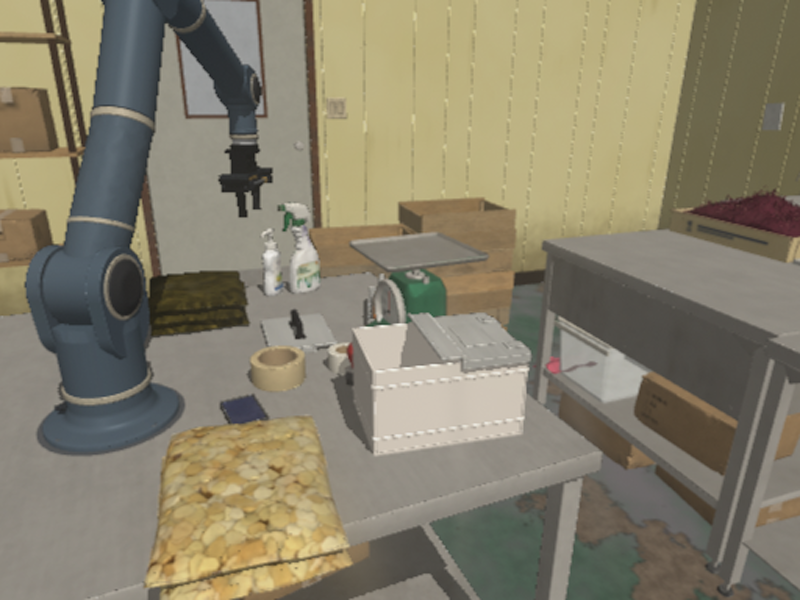

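```bash
python3 - <<'E'
from h import *
k=1.5625
def q(n,u,v,z): print(n,u,v,z,px(n,u/k,v/k,z))
print("bin bottom");q("d0",375,447,0);q("d0",523,432,0)
print("rim");q("d0",370,378,.145);q("d0",352,325,.145)
print("scoop");q("s0",400,386,.018);q("s0",430,380,.018);q("s0",415,457,.042);q("s0",452,448,.042);q("s0",452,487,.035);q("s0",437,452,.035)
print("lid handle");q("s0",497,349,.043)
print("roll");q("s0",424,328,.0);q("s0",406,325,0)
a=cv2.imread("pics/s0.png")[165:325,180:360];b=cv2.imread("pics/d0.png")[190:300,180:360]
cv2.imwrite("pics/c0.png",cv2.resize(a,None,fx=3.7,fy=3.7,interpolation=cv2.INTER_CUBIC))
cv2.imwrite("pics/c1.png",cv2.resize(b,None,fx=4.4,fy=4.4,interpolation=cv2.INTER_CUBIC))
E
```

```text
bin bottom
d0 375 447 0 [ 0.4074 -0.2277  0.    ]
d0 523 432 0 [ 0.6527 -0.2609  0.    ]
rim
d0 370 378 0.145 [ 0.3896 -0.2667  0.145 ]
d0 352 325 0.145 [ 0.4129 -0.0686  0.145 ]
scoop
s0 400 386 0.018 [0.5796 0.2358 0.018 ]
s0 430 380 0.018 [0.5204 0.2483 0.018 ]
s0 415 457 0.042 [0.656  0.4263 0.042 ]
s0 452 448 0.042 [0.593  0.4385 0.042 ]
s0 452 487 0.035 [0.6334 0.502  0.035 ]
s0 437 452 0.035 [0.6155 0.4285 0.035 ]
lid handle
s0 497 349 0.043 [0.3698 0.2562 0.043 ]
roll
s0 424 328 0.0 [0.4287 0.0703 0.    ]
s0 406 325 0 [0.4579 0.0408 0.    ]
```

View pics/c0.png

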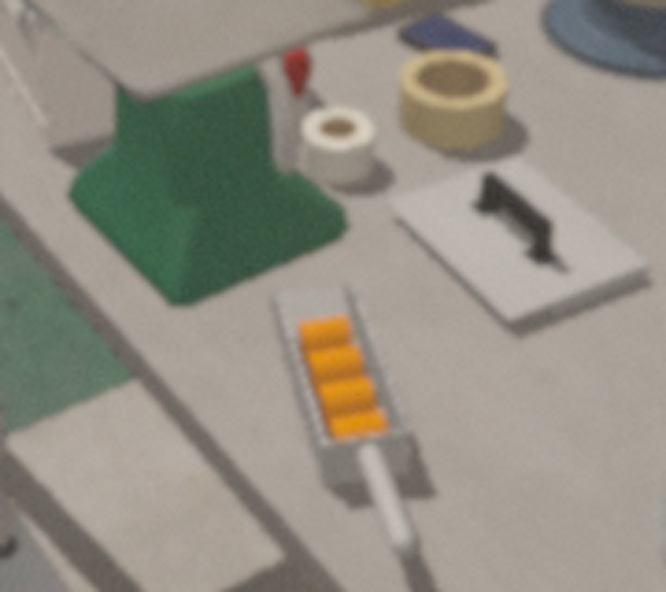

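View pics/c1.png

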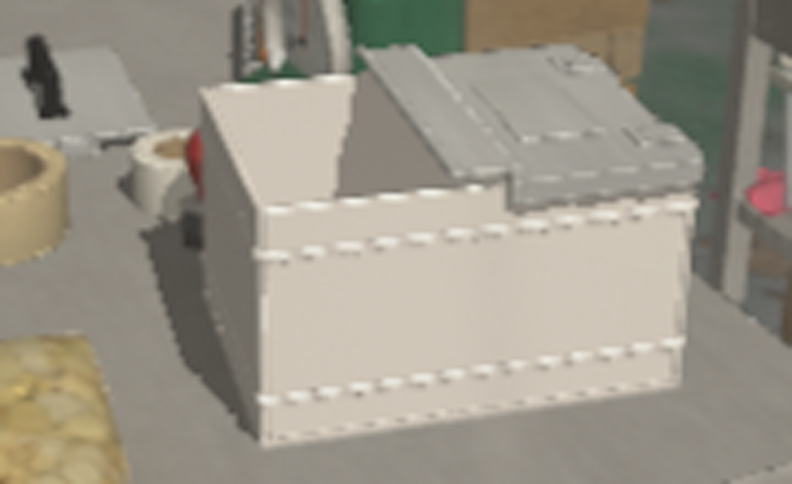

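```bash
python3 - <<'E'
from h import *
A=lambda u,v,z:px("s0",180+u/3.7,165+v/3.7,z)
B=lambda u,v,z:px("d0",180+u/4.4,190+v/4.4,z)
print("rim near/far front",B(262,210,.145),B(202,92,.145))
print("bottom",B(265,445,0),B(680,385,0))
print("lap",B(455,180,.158),B(362,48,.158),"rear",B(698,190,.145))
print("scoop lip",A(276,298,.018),A(348,290,.018),"rear top",A(322,445,.042),A(412,432,.042),"bot",A(328,487,0),A(412,475,0),"hend",A(405,548,.035))
print("lid",A(395,210,.016),A(520,162,.016),A(648,268,.016),A(515,322,.016),"handle",A(490,178,.053),A(548,218,.053))
print("stamp",A(296,58,.08),"roll",A(338,182,0))
E
```

```text
rim near/far front [ 0.4011 -0.2492  0.145 ] [ 0.4096 -0.0888  0.145 ]
bottom [ 0.4021 -0.2479  0.    ] [ 0.6499 -0.2649  0.    ]
lap [ 0.4992 -0.271   0.158 ] [ 0.5159 -0.0799  0.158 ] rear [ 0.6286 -0.2965  0.145 ]
scoop lip [0.58   0.2277 0.018 ] [0.5238 0.2473 0.018 ] rear top [0.6405 0.4066 0.042 ] [0.5789 0.4263 0.042 ] bot [0.6362 0.4085 0.    ] [0.5777 0.4278 0.    ] hend [0.6354 0.5059 0.035 ]
lid [0.4306 0.1717 0.016 ] [0.2907 0.1652 0.016 ] [0.2896 0.3417 0.016 ] [0.4267 0.3433 0.016 ] handle [0.362  0.2137 0.053 ] [0.3531 0.2838 0.053 ]
stamp [ 0.4322 -0.0042  0.08  ] roll [0.4415 0.0921 0.    ]
```

```bash
python3 - <<'E'
from h import *
print(px("s0",577/k if 0 else 577/1.5625,492/1.5625,0),px("s0",625/1.5625,472/1.5625,0))
a=-17.4*np.pi/180
Y=np.array([np.cos(a),np.sin(a),0]);Z=np.array([0,0,-1.]);X=np.cross(Y,Z)
go([.55,.30,.38],R.from_matrix(np.c_[X,Y,Z]))
E
```

```text
[0.446  0.5822 0.    ] [0.3479 0.5887 0.    ]
offset [-1.812 -0.818 -0.72 ] rows>= 6.765505839043711
dr [-0.001  0.001  0.904] rows>= 7.602041359631048
```

```bash
python3 -m handwheel '{"offset":[[0,0,-0.25],[0,0,-0.25],[0,0,-0.22],[-0.23,-0.1,0],[-0.23,-0.1,0]],"dr":[[0,0,0],[0,0,0],[0,0,0],[0,0,0],[0,0,0]],"gripper":[-1,-1,-1,-1,-1]}' 30
python3 -m handwheel '{"offset":[[-0.24,-0.11,0],[-0.24,-0.11,0],[-0.24,-0.11,0],[-0.24,-0.11,0],[-0.24,-0.11,0]],"dr":[[0,0,0],[0,0,0],[0,0,0],[0,0,0],[0,0,0]],"gripper":[-1,-1,-1,-1,-1]}'
python3 -m handwheel '{"offset":[[-0.1,-0.03,0],[0,0,0],[0,0,0],[0,0,0],[0,0,0]],"dr":[[0,0,0.1],[0,0,0.1],[0,0,0.1],[0,0,0.1],[0,0,0.1]],"gripper":[-1,-1,-1,-1,-1]}'
python3 -m handwheel '{"offset":[[0,0,0],[0,0,0],[0,0,0],[0,0,0],[0,0,0]],"dr":[[0,0,0.1],[0,0,0.1],[0,0,0.1],[0,0,0.1],[0,0,0]],"gripper":[-1,-1,-1,-1,-1]}'
python3 - <<'E'
from h import *
snap("wrist","w0"); print(cam("w0"))
cv2.imwrite("pics/w0b.png",cv2.resize(cv2.imread("pics/w0.png"),(800,600),interpolation=cv2.INTER_CUBIC))
E
```

```text
time: 0.72
ee_pos: [0.3619, 0.5294, 0.3805]
orientation: [0.0, 0.225, 0.974, 0.0]
ft_force: [0.5, -0.8, -0.4]
grip_width: 0.0868
finger_force: 0.0
time: 1.35
ee_pos: [0.5296, 0.3243, 0.3801]
orientation: [-0.0, 0.225, 0.974, -0.0]
ft_force: [0.3, 0.3, -0.5]
grip_width: 0.0868
finger_force: 0.0
time: 1.98
ee_pos: [0.5439, 0.3115, 0.3799]
orientation: [-0.0, 0.583, 0.812, -0.001]
ft_force: [-0.1, -0.3, -0.7]
grip_width: 0.0871
finger_force: 0.0
time: 2.6
ee_pos: [0.5439, 0.3117, 0.38]
orientation: [0.0, 0.804, 0.595, -0.0]
ft_force: [0.1, -0.1, -0.2]
grip_width: 0.0871
finger_force: 0.0
({'vertical_fov': 65.70646984690485, 'cx': 255.6981268351578, 'cy': 189.85789019182812, 'mount': array([[ 5.14113393e-05, -9.63403219e-01, -2.68056404e-01,
         7.36128423e-02],
       [ 9.99999992e-01,  7.94264927e-05, -9.36683451e-05,
         8.90561933e-05],
       [ 1.11531165e-04, -2.68056397e-01,  9.63403215e-01,
        -1.48234182e-01],
       [ 0.00000000e+00,  0.00000000e+00,  0.00000000e+00,
         1.00000000e+00]]), 'ee': array([0.54394005, 0.31166549, 0.38004275]), 'q': array([ 2.93277953e-05,  8.03563485e-01,  5.95218871e-01, -4.69803433e-04])}, np.float64(297.3186396354542))
```

View pics/w0b.png

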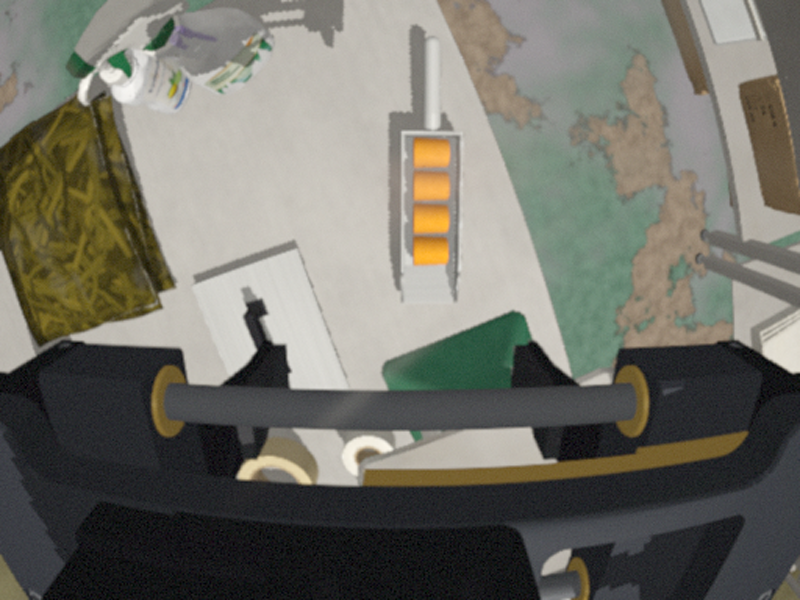

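```bash
python3 - <<'E'
from h import *
k=1.5625
W=lambda u,v,z:px("w0",u/k,v/k,z)
a,b=W(401,132,.042),W(462,132,.042); c,d=W(402,302,.018),W(456,303,.018)
print(a,b,c,d, np.linalg.norm(a-b))
m=(a+b)/2; l=(c+d)/2; e=(m-l)[:2]; print("len",np.linalg.norm(e),"ang",np.degrees(np.arctan2(e[1],e[0]))); e/=np.linalg.norm(e)
print("grip",m[:2]-e*.075,l[:2]+e*.117)
print("handle end",W(431,38,.04))
print("lid",W(195,283,.016),W(297,243,.016),W(349,388,.016),"handle",W(250,297,.053),W(270,345,.053))
print("wrist-scene check roll",W(368,450,.04))
im=cv2.imread("pics/w0.png")[145:280,110:240]
cv2.imwrite("pics/c2.png",cv2.resize(im,None,fx=4.4,fy=4.4,interpolation=cv2.INTER_CUBIC))
E
```

```text
[0.5784 0.4201 0.042 ] [0.6391 0.4027 0.042 ] [0.5246 0.2391 0.018 ] [0.5837 0.2199 0.018 ] 0.06314467515159133
len 0.18991779800745373 ang 73.29208684643666
grip [0.58718804 0.33956629] [0.58778666 0.34156059]
handle end [0.6384 0.5097 0.04  ]
lid [0.2909 0.3343 0.016 ] [0.431  0.3396 0.016 ] [0.4299 0.1517 0.016 ] handle [0.3691 0.3029 0.053 ] [0.3703 0.2437 0.053 ]
wrist-scene check roll [0.4296 0.0723 0.04  ]
```

View pics/c2.png

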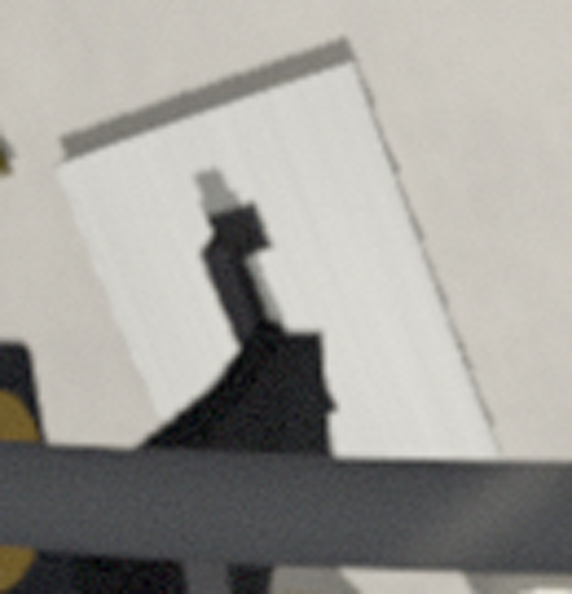

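```bash
python3 -m handwheel '{"offset":[[0.2,0.167,0],[0,0,0.25],[0,0,0.25],[0,0,0.25],[0,0,0.25]],"dr":[[0,0,0],[0,0,0],[0,0,0],[0,0,0],[0,0,0]],"gripper":[-1,-1,-1,-1,-1]}' 40
python3 -m handwheel '{"offset":[[0,0,0.25],[0,0,0.2],[0,0,0.15],[0,0,0.1],[0,0,0.095]],"dr":[[0,0,0],[0,0,0],[0,0,0],[0,0,0],[0,0,0]],"gripper":[-1,-1,-1,-1,-1]}'
python3 -m handwheel '{"offset":[[0,0,0],[0,0,0],[0,0,0],[0,0,0],[0,0,0]],"dr":[[0,0,0],[0,0,0],[0,0,0],[0,0,0],[0,0,0]],"gripper":[-1,-0.3,0,1,1]}'
python3 -m handwheel '{"offset":[[0,0,0],[0,0,0],[0,0,0],[0,0,0],[0,0,0]],"dr":[[0,0,0],[0,0,0],[0,0,0],[0,0,0],[0,0,0]],"gripper":[1,1,1,1,1]}'
```

```text
time: 3.28
ee_pos: [0.5876, 0.3401, 0.1789]
orientation: [-0.0, 0.803, 0.596, 0.0]
ft_force: [-0.0, -1.3, -0.4]
grip_width: 0.0871
finger_force: 0.0
time: 3.9
ee_pos: [0.5882, 0.3403, 0.021]
orientation: [-0.0, 0.804, 0.595, 0.0]
ft_force: [0.0, -0.2, 0.9]
grip_width: 0.0872
finger_force: 0.0
time: 4.53
ee_pos: [0.5879, 0.3406, 0.0224]
orientation: [-0.0, 0.804, 0.595, 0.0]
ft_force: [-2.2, 0.1, 4.5]
grip_width: 0.0638
finger_force: 40.0
time: 5.15
ee_pos: [0.5879, 0.3406, 0.0224]
orientation: [-0.0, 0.804, 0.595, 0.0]
ft_force: [-2.0, -0.2, 6.2]
grip_width: 0.064
finger_force: 40.0
```

```bash
python3 -m handwheel '{"offset":[[0,0,-0.03],[0,0,-0.08],[0,0,-0.14],[0,0,-0.16],[0,0,-0.16]],"dr":[[0,0,0],[0,0,0],[0,0,0],[0,0,0],[0,0,0]],"gripper":[1,1,1,1,1]}'
python3 -m handwheel '{"offset":[[0,0,-0.16],[0,0,-0.16],[0,0,-0.16],[0,0,-0.16],[0,0,-0.16]],"dr":[[0,0,0],[0,0,0],[0,0,0],[0,0,0],[0,0,0]],"gripper":[1,1,1,1,1]}'
python3 -m handwheel '{"offset":[[0,0,-0.16],[0,0,-0.14],[0,0,-0.1],[0,0,-0.05],[0,0,0]],"dr":[[0,0,0],[0,0,0],[0,0,0],[0,0,0],[0,0,0]],"gripper":[1,1,1,1,1]}'
python3 - <<'E'
from h import *
a=np.radians(-3.4)
Y=np.array([np.cos(a),np.sin(a),0]);Z=np.array([0,0,-1.]);X=np.cross(Y,Z)
go([.461,-.03,.40],R.from_matrix(np.c_[X,Y,Z]))
snap("wrist","w1");cv2.imwrite("pics/w1c.png",cv2.imread("pics/w1.png")[:240])
E
```

```text
time: 5.78
ee_pos: [0.5878, 0.3398, 0.137]
orientation: [0.0, 0.804, 0.594, 0.0]
ft_force: [-1.3, 0.6, -2.6]
grip_width: 0.0634
finger_force: 40.0
time: 6.4
ee_pos: [0.5876, 0.3395, 0.2971]
orientation: [0.0, 0.804, 0.594, 0.0]
ft_force: [-0.0, 0.5, -4.2]
grip_width: 0.0637
finger_force: 40.0
time: 7.02
ee_pos: [0.5879, 0.3399, 0.3861]
orientation: [0.0, 0.804, 0.594, 0.0]
ft_force: [0.3, -0.6, -3.0]
grip_width: 0.0637
finger_force: 40.0
offset [-1.954 -0.064 -0.071] rows>= 6.260315905347335
dr [ 0.    -0.    -0.152] rows>= 1.2777309298677244
```

View pics/w1c.png

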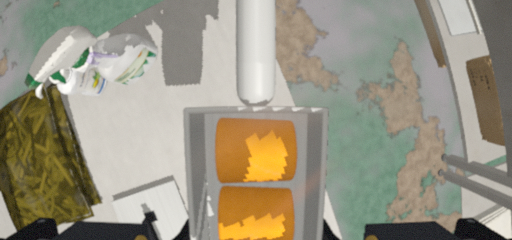

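```bash
python3 -m handwheel '{"offset":[[-0.03,0,-0.03],[-0.07,0,-0.04],[-0.11,0,0],[-0.14,0,0],[-0.15,-0.01,0]],"dr":[[0,0,0],[0,0,0],[0,0,0],[0,0,0],[0,0,0]],"gripper":[1,1,1,1,1]}'
python3 -m handwheel '{"offset":[[-0.15,-0.01,0],[-0.15,-0.01,0],[-0.15,-0.01,0],[-0.15,-0.01,0],[-0.15,-0.01,0]],"dr":[[0,0,0],[0,0,0],[0,0,0],[0,0,0],[0,0,0]],"gripper":[1,1,1,1,1]}'
python3 -m handwheel '{"offset":[[-0.15,0,0],[-0.15,0,0],[-0.13,0,0],[-0.1,0,0],[-0.06,0,0]],"dr":[[0,0,0],[0,0,0],[0,0,0],[0,0,0],[0,0,0]],"gripper":[1,1,1,1,1]}'
python3 -m handwheel '{"offset":[[-0.02,0,0],[0,0,0],[0,0,0],[0,0,0],[0,0,0]],"dr":[[0,0,-0.02],[0,0,-0.04],[0,0,-0.04],[0,0,-0.03],[0,0,-0.02]],"gripper":[1,1,1,1,1]}'
python3 - <<'E'
from h import *
s=st();print(s["joint_pos"].round(3)); r=rot(s).as_matrix(); print(r.round(3))
g=s["ee_pos"]-.005*r[:,2]
print("lip",g+r@[-.117,0,.008])
go([.461,-.03,.40])
snap("side","d1")
E
```

```text
time: 7.7
ee_pos: [0.5563, 0.2429, 0.4]
orientation: [0.0, 0.804, 0.594, 0.0]
ft_force: [0.7, -0.6, -2.9]
grip_width: 0.0636
finger_force: 40.0
time: 8.32
ee_pos: [0.5023, 0.1024, 0.4]
orientation: [0.0, 0.804, 0.594, 0.0]
ft_force: [0.6, -0.3, -1.6]
grip_width: 0.064
finger_force: 40.0
time: 8.95
ee_pos: [0.4679, -0.0096, 0.3998]
orientation: [-0.0, 0.805, 0.594, 0.0]
ft_force: [0.1, 0.2, -3.6]
grip_width: 0.0636
finger_force: 40.0
time: 9.57
ee_pos: [0.4673, -0.0117, 0.3995]
orientation: [-0.0, 0.728, 0.686, 0.0]
ft_force: [-0.3, 0.2, -2.8]
grip_width: 0.0645
finger_force: 40.0
[-0.57  -0.01   0.507  1.777  0.005  1.373 -0.124]
[[ 0.06   0.998 -0.   ]
 [ 0.998 -0.06   0.   ]
 [ 0.    -0.    -1.   ]]
lip [ 0.46031208 -0.12845396  0.39644101]
offset [-0.093 -0.026 -0.003] rows>= 0.31045512844520046
```

```bash
python3 -m handwheel '{"offset":[[-0.01,-0.01,0.06],[-0.01,-0.01,0.11],[-0.01,-0.01,0.14],[-0.02,0,0.11],[0,0,0.06]],"dr":[[0,0,0],[0,0,0],[0,0,0],[0,0,0],[0,0,0]],"gripper":[1,1,1,1,1]}' 50
python3 -m handwheel '{"offset":[[0,0,0],[0,0,0],[0,0,0],[0,0,0],[0,0,0]],"dr":[[0,0.03,0],[0,0.05,0],[0,0.05,0],[0,0.04,0],[0,0.03,0]],"gripper":[1,1,1,1,1]}'
python3 - <<'E'
from h import *
s=st();print(s["joint_pos"].round(3)); r=rot(s).as_matrix(); print(r.round(3))
g=s["ee_pos"]-.005*r[:,2]
print("lip",g+r@[-.117,0,.008])
snap("wrist","w2");snap("side","d2")
E
```

```text
time: 10.25
ee_pos: [0.4596, -0.022, 0.3018]
orientation: [-0.001, 0.729, 0.684, -0.001]
ft_force: [0.1, 0.2, -3.0]
grip_width: 0.0633
finger_force: 50.0
time: 10.88
ee_pos: [0.4609, -0.0221, 0.3035]
orientation: [-0.107, 0.72, 0.676, 0.115]
ft_force: [-0.6, -0.2, -2.8]
grip_width: 0.0635
finger_force: 50.0
[-0.413  0.072  0.613  1.959 -0.381  1.194  0.292]
[[ 0.059  0.998  0.02 ]
 [ 0.949 -0.063  0.309]
 [ 0.31   0.001 -0.951]]
lip [ 0.45397064 -0.1322122   0.26443652]
```

```bash
python3 -m handwheel '{"offset":[[-0.028,0,0.008],[-0.028,0,0.008],[-0.028,0,0.008],[-0.028,0,0.008],[-0.028,0,0.008]],"dr":[[0,0.04,0],[0,0.045,0],[0,0.045,0],[0,0.045,0],[0,0.045,0]],"gripper":[1,1,1,1,1]}'
python3 -m handwheel '{"offset":[[-0.028,0,0.008],[-0.028,0,0.008],[0,0,0],[0,0,0],[0,0,0]],"dr":[[0,0.045,0],[0,0.04,0],[0,0,0],[0,0,0],[0,0,0]],"gripper":[1,1,1,1,1]}'
python3 - <<'E'
from h import *
s=st();print(s["joint_pos"].round(3)); r=rot(s).as_matrix(); print(r.round(3))
g=s["ee_pos"]-.005*r[:,2]
print("lip",g+r@[-.117,0,.008], np.degrees(np.arccos(-r[2,2])))
d=snap("wrist","w3");snap("side","d3");a=cv2.imread("pics/w3.png")
h=cv2.cvtColor(a,cv2.COLOR_BGR2HSV); 
for n in("w2","w3"):
    h=cv2.cvtColor(cv2.imread(f"pics/{n}.png"),cv2.COLOR_BGR2HSV); m=cv2.inRange(h,(8,180,120),(20,255,255)); ys,xs=m.nonzero(); print(n,m.sum()/255, xs.mean() if len(xs) else 0, ys.mean() if len(ys) else 0)
E
```

```text
time: 11.6
ee_pos: [0.4598, -0.0431, 0.2843]
orientation: [-0.222, 0.689, 0.648, 0.236]
ft_force: [-0.5, -0.2, -1.9]
grip_width: 0.0639
finger_force: 50.0
time: 12.22
ee_pos: [0.4592, -0.0492, 0.2753]
orientation: [-0.264, 0.672, 0.632, 0.282]
ft_force: [-0.1, -1.2, -0.9]
grip_width: 0.0635
finger_force: 50.0
[-0.094  0.308  0.671  1.99  -0.851  1.484  0.875]
[[ 0.041  0.998  0.044]
 [ 0.701 -0.06   0.711]
 [ 0.712  0.002 -0.702]]
lip [ 0.45448958 -0.12902803  0.18986684] 45.418413503088225
w2 7680.0 255.17825520833333 221.46276041666667
w3 0.0 0 0
```

```bash
python3 -m handwheel '{"offset":[[0,0,0],[0.06,0,-0.06],[0.1,0,-0.1],[0.05,0,-0.1],[0.05,0,-0.1]],"dr":[[0,0,0],[0,0,0],[0,-0.05,0],[0,-0.08,0],[0,-0.08,0]],"gripper":[1,1,1,1,1]}'
python3 -m handwheel '{"offset":[[0.03,0,-0.08],[0,0,-0.05],[0,0,0],[0,0,0],[0,0,0]],"dr":[[0,-0.08,0],[0,-0.08,0],[0,-0.08,0],[0,-0.055,0],[0,0,0]],"gripper":[1,1,1,1,1]}'
python3 - <<'E'
from h import *
s=st();print(s["joint_pos"].round(3)); r=rot(s).as_matrix(); print(r.round(3))
snap("wrist","w4");snap("side","d4");snap("scene","s4")
for n in("w4","d4","s4","d3","d1"):
    h=cv2.cvtColor(cv2.imread(f"pics/{n}.png"),cv2.COLOR_BGR2HSV); m=cv2.inRange(h,(8,180,120),(20,255,255)); ys,xs=m.nonzero(); print(n,m.sum()/255, xs.mean() if len(xs) else 0, ys.mean() if len(ys) else 0)
a=np.radians(-17)
Y=np.array([np.cos(a),np.sin(a),0]);Z=np.array([0,0,-1.]);X=np.cross(Y,Z)
go([.5875,.3405,.40],R.from_matrix(np.c_[X,Y,Z]))
E
```

```text
time: 12.95
ee_pos: [0.4582, -0.0593, 0.3659]
orientation: [-0.155, 0.71, 0.666, 0.167]
ft_force: [-0.7, 0.2, -1.2]
grip_width: 0.0637
finger_force: 50.0
time: 13.58
ee_pos: [0.4579, -0.0619, 0.391]
orientation: [-0.001, 0.728, 0.686, 0.001]
ft_force: [0.3, -0.1, -2.2]
grip_width: 0.0634
finger_force: 50.0
[-0.489 -0.02   0.532  1.803  0.008  1.355 -0.019]
[[ 0.059  0.998  0.001]
 [ 0.998 -0.059  0.002]
 [ 0.002  0.001 -1.   ]]
w4 0.0 0 0
d4 0.0 0 0
s4 0.0 0 0
d3 0.0 0 0
d1 149.0 243.35570469798657 110.73154362416108
offset [ 2.063  0.517 -0.044] rows>= 6.807705884890591
dr [-0.    -0.001  0.148] rows>= 1.2431430757072812
```

```bash
python3 -m handwheel '{"offset":[[0.1,0.02,0],[0.2,0.05,0],[0.25,0.065,0],[0.25,0.065,0],[0.25,0.065,0]],"dr":[[0,0,0],[0,0,0],[0,0,0],[0,0,0],[0,0,0]],"gripper":[1,1,1,1,1]}'
python3 -m handwheel '{"offset":[[0.25,0.065,0],[0.25,0.065,0],[0.25,0.065,0],[0.2,0.05,0],[0.063,0.012,0]],"dr":[[0,0,0],[0,0,0],[0,0,0],[0,0,0.07],[0,0,0.078]],"gripper":[1,1,1,1,1]}'
python3 -m handwheel '{"offset":[[0,0,0.2],[0,0,0.25],[0,0,0.25],[0,0,0.25],[0,0,0.25]],"dr":[[0,0,0],[0,0,0],[0,0,0],[0,0,0],[0,0,0]],"gripper":[1,1,1,1,1]}'
python3 -m handwheel '{"offset":[[0,0,0.25],[0,0,0.15],[0,0,0.1],[0,0,0.08],[0,0,0]],"dr":[[0,0,0],[0,0,0],[0,0,0],[0,0,0],[0,0,0]],"gripper":[1,1,1,1,1]}'
```

```text
time: 14.35
ee_pos: [0.5247, 0.1428, 0.3903]
orientation: [-0.0, 0.73, 0.684, 0.0]
ft_force: [1.0, -0.1, -0.8]
grip_width: 0.0636
finger_force: 50.0
time: 14.98
ee_pos: [0.5895, 0.3438, 0.3887]
orientation: [-0.001, 0.804, 0.595, -0.001]
ft_force: [0.5, -0.5, -1.3]
grip_width: 0.0639
finger_force: 50.0
time: 15.6
ee_pos: [0.59, 0.3399, 0.1487]
orientation: [0.0, 0.804, 0.595, 0.0]
ft_force: [0.4, 0.3, -2.8]
grip_width: 0.0637
finger_force: 50.0
time: 16.23
ee_pos: [0.589, 0.341, 0.0335]
orientation: [-0.0, 0.803, 0.595, -0.001]
ft_force: [0.3, -0.7, -1.7]
grip_width: 0.0633
finger_force: 50.0
```

```bash
python3 -m handwheel '{"offset":[[0,0,0.02],[0,0,0.02],[0,0,0.018],[0,0,0],[0,0,0]],"dr":[[0,0,0],[0,0,0],[0,0,0],[0,0,0],[0,0,0]],"gripper":[1,1,1,1,1]}'
python3 -m handwheel '{"offset":[[0,0,0],[0,0,0],[0,0,0],[0,0,-0.1],[0,0,-0.2]],"dr":[[0,0,0],[0,0,0],[0,0,0],[0,0,0],[0,0,0]],"gripper":[0,-1,-1,-1,-1]}'
python3 -m handwheel '{"offset":[[0,0,-0.25],[0,0,-0.25],[0,0,-0.25],[0,0,-0.25],[0,0,0]],"dr":[[0,0,0],[0,0,0],[0,0,0],[0,0,0],[0,0,0]],"gripper":[-1,-1,-1,-1,-1]}'
python3 - <<'E'
from h import *
a=np.radians(-1)
Y=np.array([np.cos(a),np.sin(a),0]);Z=np.array([0,0,-1.]);X=np.cross(Y,Z)
go([.365,.20,.28],R.from_matrix(np.c_[X,Y,Z]))
E
```

```text
time: 16.85
ee_pos: [0.5892, 0.3414, 0.0227]
orientation: [-0.0, 0.803, 0.596, 0.0]
ft_force: [-0.3, 0.3, -2.2]
grip_width: 0.0636
finger_force: 50.0
time: 17.48
ee_pos: [0.5884, 0.3409, 0.0829]
orientation: [-0.0, 0.803, 0.596, -0.001]
ft_force: [0.3, 0.2, 0.2]
grip_width: 0.0858
finger_force: 0.0
time: 18.1
ee_pos: [0.5916, 0.342, 0.2899]
orientation: [0.0, 0.803, 0.595, 0.006]
ft_force: [-0.0, -0.2, -0.4]
grip_width: 0.087
finger_force: 0.0
offset [-1.009 -0.878  0.033] rows>= 4.281864207144547
dr [ 0.006 -0.005 -0.177] rows>= 1.4877933013481495
```

```bash
python3 -m handwheel '{"offset":[[-0.18,-0.16,0],[-0.18,-0.17,0],[-0.18,-0.17,0],[-0.18,-0.17,0],[-0.18,-0.16,0]],"dr":[[0,0,0],[0,0,0],[0,0,0],[0,0,0],[0,0,0]],"gripper":[-1,-1,-1,-1,-1]}'
python3 -m handwheel '{"offset":[[0,0,0],[0,0,0],[0,0,0],[0,0,0],[0,0,0]],"dr":[[0,0,-0.09],[0,0,-0.08],[0,0,0],[0,0,0],[0,0,0]],"gripper":[-1,-1,-1,-1,-1]}'
python3 - <<'E'
from h import *
snap("wrist","w5"); s=st(); print(rot(s).as_matrix().round(3))
cv2.imwrite("pics/w5b.png",cv2.resize(cv2.imread("pics/w5.png")[0:300],(800,469),interpolation=cv2.INTER_CUBIC))
E
```

```text
time: 18.73
ee_pos: [0.3762, 0.2161, 0.2825]
orientation: [-0.0, 0.803, 0.596, -0.0]
ft_force: [0.1, -0.1, 1.4]
grip_width: 0.0871
finger_force: 0.0
time: 19.35
ee_pos: [0.378, 0.2172, 0.2825]
orientation: [-0.0, 0.717, 0.697, -0.0]
ft_force: [-0.5, -0.2, -1.2]
grip_width: 0.0873
finger_force: 0.0
[[ 0.028  1.    -0.   ]
 [ 1.    -0.028 -0.   ]
 [-0.    -0.    -1.   ]]
```

View pics/w5b.png

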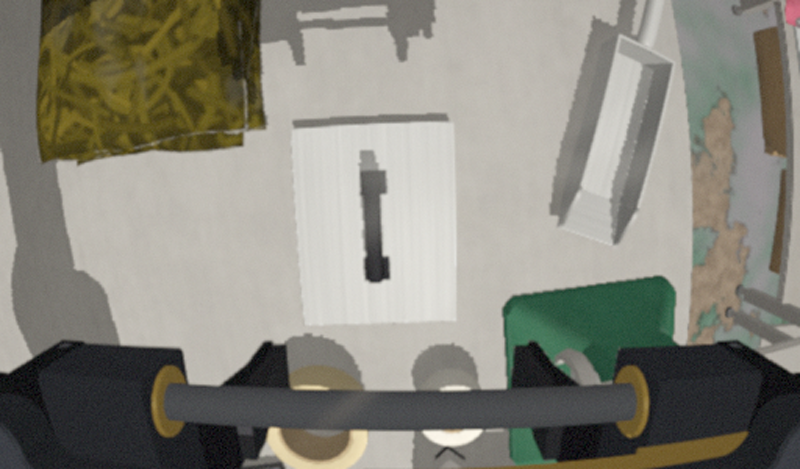

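```bash
python3 - <<'E'
from h import *
k=1.5625
W=lambda u,v,z:px("w5",u/k,v/k,z)
c=[W(292,126,.016),W(454,121,.016),W(456,320,.016),W(303,325,.016)]
print(*c,np.mean(c,0)); 
for a,b in((0,1),(3,2),(3,0),(2,1)):
    d=c[b]-c[a]; print(np.linalg.norm(d),np.degrees(np.arctan2(d[1],d[0])))
print("handle",W(374,172,.05),W(377,282,.05),W(372,226,.053))
E
```

```text
[0.2855 0.3361 0.016 ] [0.4294 0.3345 0.016 ] [0.4296 0.151  0.016 ] [0.2837 0.1499 0.016 ] [0.35705  0.242875 0.016   ]
0.1439088947911143 -0.6370359256038014
0.14590414661687992 0.43196822020364806
0.1862087001189794 89.44613753661477
0.18350010899179325 90.0624476913629
handle [0.3595 0.2903 0.05  ] [0.3586 0.1982 0.05  ] [0.3565 0.2462 0.053 ]
```

```bash
python3 -m handwheel '{"offset":[[0.127,-0.104,0.1],[0,0,0.25],[0,0,0.25],[0,0,0.25],[0,0,0.2]],"dr":[[0,0,-0.018],[0,0,0],[0,0,0],[0,0,0],[0,0,0]],"gripper":[-1,-1,-1,-1,-1]}' 60
python3 -m handwheel '{"offset":[[0,0,0.1],[0,0,0.07],[0,0,0],[0,0,0],[0,0,0]],"dr":[[0,0,0],[0,0,0],[0,0,0],[0,0,0],[0,0,0]],"gripper":[-1,-1,-1,-0.2,0.3]}'
python3 -m handwheel '{"offset":[[0,0,0],[0,0,0],[0,0,0],[0,0,0],[0,0,0]],"dr":[[0,0,0],[0,0,0],[0,0,0],[0,0,0],[0,0,0]],"gripper":[1,1,1,1,1]}'
```

```text
time: 20.02
ee_pos: [0.3577, 0.2431, 0.0708]
orientation: [0.0, 0.707, 0.707, -0.0]
ft_force: [-0.5, -0.4, 0.8]
grip_width: 0.0867
finger_force: 0.0
time: 20.65
ee_pos: [0.3585, 0.2438, 0.0394]
orientation: [-0.0, 0.707, 0.707, 0.001]
ft_force: [0.4, -0.9, -0.0]
grip_width: 0.0744
finger_force: 0.0
time: 21.28
ee_pos: [0.358, 0.2433, 0.0385]
orientation: [-0.0, 0.707, 0.707, -0.0]
ft_force: [-0.1, -0.2, -0.4]
grip_width: 0.025
finger_force: 0.0
```

```bash
python3 -m handwheel '{"offset":[[0,0,0],[0,0,0],[0,0,0],[0,0,0],[0,0,0]],"dr":[[0,0,0],[0,0,0],[0,0,0],[0,0,0],[0,0,0]],"gripper":[1,1,1,1,1]}'
python3 -m handwheel '{"offset":[[0,0,-0.03],[0,0,-0.08],[0,0,-0.14],[0,0,-0.2],[0,0,-0.2]],"dr":[[0,0,0],[0,0,0],[0,0,0],[0,0,0],[0,0,0]],"gripper":[1,1,1,1,1]}'
```

```text
time: 21.9
ee_pos: [0.3578, 0.2432, 0.0385]
orientation: [-0.0, 0.707, 0.707, -0.0]
ft_force: [-1.9, 0.3, -0.4]
grip_width: 0.0132
finger_force: 60.0
time: 22.52
ee_pos: [0.358, 0.243, 0.17]
orientation: [0.0, 0.707, 0.707, 0.0]
ft_force: [0.8, 0.2, -2.1]
grip_width: 0.0136
finger_force: 60.0
```

```bash
python3 -m handwheel '{"offset":[[0,0.02,-0.2],[0,0.05,-0.2],[0,0.07,-0.2],[0,0.08,-0.2],[-0.06,0.08,-0.15]],"dr":[[0,0,0],[0,0,0],[0,0,0],[0,0,0],[0,0,0]],"gripper":[1,1,1,1,1]}'
python3 -m handwheel '{"offset":[[-0.15,0.06,0],[-0.2,0,0],[-0.2,0,0],[-0.2,0,0],[-0.2,0,0]],"dr":[[0,0,0],[0,0,0],[0,0,0],[0,0,0],[0,0,0]],"gripper":[1,1,1,1,1]}'
python3 -m handwheel '{"offset":[[-0.22,0,0],[-0.22,-0.05,0],[-0.22,-0.07,0],[-0.22,-0.07,0],[-0.22,-0.07,0]],"dr":[[0,0,0],[0,0,0],[0,0,0],[0,0,0],[0,0,0]],"gripper":[1,1,1,1,1]}'
python3 -m handwheel '{"offset":[[-0.18,-0.07,0],[-0.1,-0.05,0],[-0.05,-0.04,0],[0,0,0],[0,0,0]],"dr":[[0,0,0],[0,0,0],[0,0,0],[0,0,0],[0,0,0]],"gripper":[1,1,1,1,1]}'
python3 - <<'E'
from h import *
s=st(); print(rot(s).as_matrix().round(3),s["joint_pos"].round(2))
snap("wrist","w6");snap("side","d6")
for p in([.503,-.262,.158],[.515,-.08,.158],[.66,-.265,.149],[.66,-.09,.149],[.401,-.249,.145],[.41,-.089,.145]): print(p,proj("w6",p))
E
```

```text
time: 23.15
ee_pos: [0.4185, 0.2317, 0.3605]
orientation: [0.0, 0.706, 0.708, 0.001]
ft_force: [0.7, 0.4, -1.6]
grip_width: 0.0134
finger_force: 60.0
time: 23.78
ee_pos: [0.4298, 0.0395, 0.3586]
orientation: [-0.0, 0.707, 0.707, 0.0]
ft_force: [0.4, 0.3, -2.0]
grip_width: 0.0132
finger_force: 60.0
time: 24.4
ee_pos: [0.3772, -0.1805, 0.3585]
orientation: [-0.0, 0.707, 0.707, 0.001]
ft_force: [0.9, -0.3, -1.2]
grip_width: 0.0133
finger_force: 60.0
time: 25.02
ee_pos: [0.3468, -0.2437, 0.3585]
orientation: [-0.0, 0.706, 0.708, 0.0]
ft_force: [0.7, 0.1, -1.4]
grip_width: 0.0134
finger_force: 60.0
[[-0.003  1.     0.   ]
 [ 1.     0.003  0.   ]
 [ 0.     0.    -1.   ]] [-0.53 -0.17  0.93  1.94  0.14  1.31  0.36]
[0.503, -0.262, 0.158] [377.  186.4]
[0.515, -0.08, 0.158] [391.5  44.8]
[0.66, -0.265, 0.149] [464.3 187.4]
[0.66, -0.09, 0.149] [473.4  70.2]
[0.401, -0.249, 0.145] [298.7 173.3]
[0.41, -0.089, 0.145] [308.1  45.2]
```

```bash
python3 - <<'E'
from h import *
im=cv2.imread("pics/w6.png")[0:230,272:512]
cv2.imwrite("pics/w6b.png",cv2.resize(im,None,fx=2.6,fy=2.6,interpolation=cv2.INTER_CUBIC))
E
```

```text
(no output)
```

View pics/w6b.png

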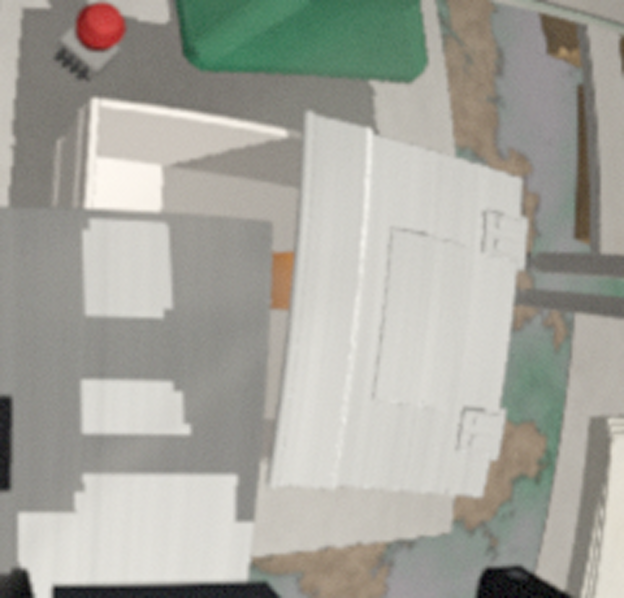

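```bash
python3 - <<'E'
from h import *
W=lambda u,v,z:px("w6",272+u/2.6,v/2.6,z)
a,b=W(307,112,.158),W(272,487,.158); print("lap",a,b,np.linalg.norm(a-b)); d=a-b; print("yaw",np.degrees(np.arctan2(-d[0],d[1])))
c,e=W(372,130,.158),W(334,487,.158); print("step",c,e); d=c-e; print("yaw",np.degrees(np.arctan2(-d[0],d[1])))
rc=W(92,98,.145); print("rimcorner",rc,"rear",W(523,178,.149),W(480,497,.149))
y=np.arctan2(-(a-b)[0],(a-b)[1]); 
for y in (y,-.06):
    ex=np.array([np.cos(y),np.sin(y)]);ey=np.array([-np.sin(y),np.cos(y)])
    print("bin from lap",((a+b)/2)[:2]+.02*ex,"from step",((c+e)/2)[:2]-.012*ex,"from rim",rc[:2]+.125*ex-.085*ey)
print("lid corner in hand",W(272,222,.336), "expect", st()["ee_pos"]+[.0725,.092,0], "lower", W(254,500,.336))
E
```

```text
lap [ 0.513 -0.078  0.158] [ 0.5026 -0.2633  0.158 ] 0.18559162157813047
yaw -3.21236702265961
step [ 0.5498 -0.0815  0.158 ] [ 0.5382 -0.2631  0.158 ]
yaw -3.6548970290564453
rimcorner [ 0.4092 -0.0793  0.145 ] rear [ 0.6596 -0.0874  0.149 ] [ 0.6453 -0.2708  0.149 ]
bin from lap [ 0.52776857 -0.17177074] from step [ 0.53201886 -0.17162756] from rim [ 0.52924044 -0.17117107]
bin from lap [ 0.52776401 -0.17184928] from step [ 0.53202159 -0.17158043] from rim [ 0.52887813 -0.17164255]
lid corner in hand [ 0.4189 -0.1528  0.336 ] expect [ 0.41936688 -0.15181443  0.35848854] lower [ 0.4186 -0.219   0.336 ]
```

```bash
python3 -m handwheel '{"offset":[[0.1,0.09,0],[0.15,0.14,0],[0.1,0.1,0],[0.05,0.046,0],[0,0,0]],"dr":[[0,0,0],[0,0,0],[0,0,0.02],[0,0,0.02],[0,0,0]],"gripper":[1,1,1,1,1]}'
python3 -m handwheel '{"offset":[[0,0,0.1],[0,0,0.2],[0,0,0.2],[0,0,0.15],[0,0,0]],"dr":[[0,0,0],[0,0,0],[0,0,0],[0,0,0],[0,0,0]],"gripper":[1,1,1,1,1]}'
cat > b.py <<'E'
from h import *
s=st(); r=rot(s).as_matrix(); y=-.0593
ex=np.array([np.cos(y),np.sin(y)]);ey=np.array([-np.sin(y),np.cos(y)])
h=s["ee_pos"][:2]-[.0005,.001]-np.array([.529,-.1713])
print("handle bin x,y mm",(1e3*h@ex).round(1),(1e3*h@ey).round(1),"tongue x",(1e3*h@ex+72.5).round(1),"underside z",((s["ee_pos"][2]+.0045-.031)*1e3).round(1))
print("yaw err",np.degrees(np.arctan2(r[1,1],r[0,1])-y).round(2),"tilt",r[:2,2].round(4),"F",s["ft_force"].round(1),"T",s["ft_torque"].round(2),"t",s["time"])
E
python3 b.py
```

```text
time: 25.75
ee_pos: [0.4231, -0.1626, 0.3581]
orientation: [-0.0, 0.727, 0.686, -0.001]
ft_force: [-0.4, 0.2, -1.0]
grip_width: 0.0134
finger_force: 60.0
time: 26.38
ee_pos: [0.4201, -0.1645, 0.227]
orientation: [-0.002, 0.729, 0.685, -0.002]
ft_force: [0.1, -0.1, -1.7]
grip_width: 0.0135
finger_force: 60.0
handle bin x,y mm -109.5 -0.7 tongue x -37.0 underside z 200.5
yaw err -0.18 tilt [-0.0052  0.    ] F [ 0.1 -0.1 -1.7] T [-0.07  0.    0.03] t 26.375
```

```bash
python3 -m handwheel '{"offset":[[0.004,0,0.08],[0,0,0.08],[0,0,0.05],[0,0,0.02],[0,0,0]],"dr":[[0,0,0],[0,0,0],[0,0,0],[0,0,0],[0,0,0]],"gripper":[1,1,1,1,1]}'
python3 b.py
python3 -m handwheel '{"offset":[[0,0,0.01],[0,0,0.01],[0,0,0],[0,0,0],[0,0,0]],"dr":[[0,0,0],[0,0,0],[0,0,0],[0,0,0],[0,0,0]],"gripper":[1,1,1,1,1]}'
python3 b.py
```

```text
time: 27.0
ee_pos: [0.4219, -0.1643, 0.1824]
orientation: [-0.0, 0.729, 0.685, -0.0]
ft_force: [-0.3, 0.3, -0.6]
grip_width: 0.0138
finger_force: 60.0
handle bin x,y mm -107.8 -0.4 tongue x -35.3 underside z 155.9
yaw err -0.17 tilt [-0.0002 -0.0001] F [-0.3  0.3 -0.6] T [-0.09  0.03 -0.03] t 27.0
time: 27.62
ee_pos: [0.4219, -0.1642, 0.1786]
orientation: [0.0, 0.729, 0.685, 0.0]
ft_force: [0.6, -0.2, -2.5]
grip_width: 0.0134
finger_force: 60.0
handle bin x,y mm -107.8 -0.3 tongue x -35.3 underside z 152.1
yaw err -0.16 tilt [0.0002 0.0001] F [ 0.6 -0.2 -2.5] T [-0.09  0.05 -0.06] t 27.625
```

```bash
python3 -m handwheel '{"offset":[[0,0,0.01],[0,0,0.01],[0,0,0.005],[0,0,0],[0,0,0]],"dr":[[0,0,0],[0,0,0],[0,0,0],[0,0,0],[0,0,0]],"gripper":[1,1,1,1,1]}'
python3 b.py
python3 -m handwheel '{"offset":[[0,0.02,0],[0,0.03,0],[0,0.03,0],[0,0,0],[0,0,0]],"dr":[[0,0,0],[0,0,0],[0,0,0],[0,0,0],[0,0,0]],"gripper":[1,1,1,1,1]}'
python3 b.py
```

```text
time: 28.25
ee_pos: [0.4219, -0.1642, 0.1736]
orientation: [0.0, 0.729, 0.685, 0.0]
ft_force: [0.2, -0.5, -1.9]
grip_width: 0.0131
finger_force: 60.0
handle bin x,y mm -107.8 -0.3 tongue x -35.3 underside z 147.1
yaw err -0.16 tilt [0.0001 0.0001] F [ 0.2 -0.5 -1.9] T [-0.12  0.09 -0.01] t 28.25
time: 28.88
ee_pos: [0.4376, -0.1652, 0.1734]
orientation: [-0.0, 0.729, 0.685, -0.0]
ft_force: [-0.1, 0.3, -2.1]
grip_width: 0.0132
finger_force: 60.0
handle bin x,y mm -92.0 -0.4 tongue x -19.5 underside z 146.9
yaw err -0.17 tilt [-0.0005  0.    ] F [-0.1  0.3 -2.1] T [-0.11  0.06  0.  ] t 28.875
```

Free so far; take one look from the side camera (last view) while entering, then slide on with force checks.

```bash
python3 -m handwheel '{"offset":[[0,0.02,0],[0,0.02,0],[0,0,0],[0,0,0]],"dr":[[0,0,0],[0,0,0],[0,0,0],[0,0,0]],"gripper":[1,1,1,1]}'
python3 b.py
python3 - <<'E'
from h import *
snap("side","d7")
im=cv2.imread("pics/d7.png")[170:300,200:360]
cv2.imwrite("pics/d7b.png",cv2.resize(im,None,fx=4.6,fy=4.6,interpolation=cv2.INTER_CUBIC))
E
```

```text
time: 29.38
ee_pos: [0.4457, -0.1657, 0.1735]
orientation: [-0.0, 0.729, 0.685, -0.0]
ft_force: [0.5, 0.3, -1.7]
grip_width: 0.0136
finger_force: 60.0
handle bin x,y mm -83.9 -0.4 tongue x -11.4 underside z 147.0
yaw err -0.16 tilt [-0.0002  0.0001] F [ 0.5  0.3 -1.7] T [-0.05  0.09  0.01] t 29.375
```

View pics/d7b.png

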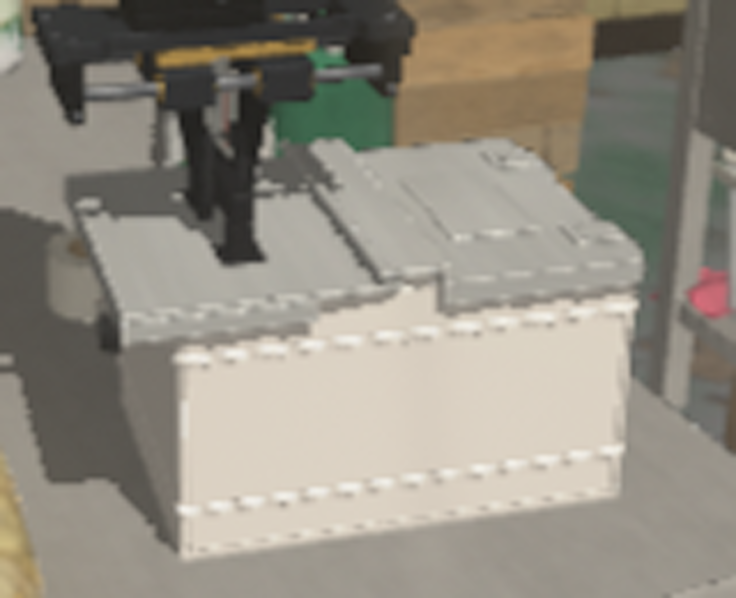

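```bash
python3 -m handwheel '{"offset":[[0,0.02,0],[0,0.03,0],[0,0.03,0],[0,0.01,0],[0,0,0]],"dr":[[0,0,0],[0,0,0],[0,0,0],[0,0,0],[0,0,0]],"gripper":[1,1,1,1,1]}'
python3 b.py
python3 -m handwheel '{"offset":[[0,0.01,0],[0,0.01,0],[0,0,0],[0,0,0]],"dr":[[0,0,0],[0,0,0],[0,0,0],[0,0,0]],"gripper":[1,1,1,1]}'
python3 b.py
```

```text
time: 30.05
ee_pos: [0.4639, -0.1668, 0.1735]
orientation: [-0.0, 0.729, 0.685, -0.0]
ft_force: [0.3, 0.3, -0.7]
grip_width: 0.0137
finger_force: 60.0
handle bin x,y mm -65.7 -0.4 tongue x 6.8 underside z 147.0
yaw err -0.16 tilt [-0.0003 -0.0001] F [ 0.3  0.3 -0.7] T [-0.09  0.09 -0.06] t 30.05
time: 30.55
ee_pos: [0.4673, -0.1669, 0.1734]
orientation: [-0.001, 0.729, 0.685, -0.0]
ft_force: [-2.2, 0.3, -0.7]
grip_width: 0.0131
finger_force: 60.0
handle bin x,y mm -62.3 -0.3 tongue x 10.2 underside z 146.9
yaw err -0.17 tilt [-0.0009  0.0005] F [-2.2  0.3 -0.7] T [ 0.05  0.48 -0.11] t 30.55
```

```bash
python3 -m handwheel '{"offset":[[0,0,0.005],[0,0,0.004],[0,0,0],[0,0,0]],"dr":[[0,0,0],[0,0,0],[0,0,0],[0,0,0]],"gripper":[1,1,1,1]}'
python3 b.py
python3 -m handwheel '{"offset":[[0,0,0.003],[0,0,0],[0,0,0]],"dr":[[0,0,0],[0,0,0],[0,0,0]],"gripper":[1,1,1]}'
python3 b.py
```

```text
time: 31.05
ee_pos: [0.4673, -0.1671, 0.1716]
orientation: [-0.0, 0.729, 0.685, -0.0]
ft_force: [-3.7, 0.0, -0.1]
grip_width: 0.0135
finger_force: 60.0
handle bin x,y mm -62.2 -0.5 tongue x 10.3 underside z 145.1
yaw err -0.17 tilt [-0.0008  0.0002] F [-3.7  0.  -0.1] T [ 0.02  0.81 -0.11] t 31.05
time: 31.42
ee_pos: [0.4673, -0.1671, 0.1715]
orientation: [-0.001, 0.729, 0.685, -0.0]
ft_force: [-5.1, 1.8, 5.3]
grip_width: 0.0132
finger_force: 60.0
handle bin x,y mm -62.3 -0.5 tongue x 10.2 underside z 145.0
yaw err -0.17 tilt [-0.0009  0.0009] F [-5.1  1.8  5.3] T [ 0.22  1.27 -0.11] t 31.425
```

```bash
python3 -m handwheel '{"offset":[[0,0,0.002],[0,0,0],[0,0,0],[0,0,0]],"dr":[[0,0,0],[0,0,0],[0,0,0],[0,0,0]],"gripper":[1,1,1,1]}'
python3 b.py; python3 -m handwheel '{"offset":[[0,0,0],[0,0,0],[0,0,0],[0,0,0]],"dr":[[0,0,0],[0,0,0],[0,0,0],[0,0,0]],"gripper":[1,1,1,1]}'
```

```text
time: 31.92
ee_pos: [0.4673, -0.1671, 0.1715]
orientation: [-0.001, 0.729, 0.685, 0.0]
ft_force: [-7.0, 1.6, 8.3]
grip_width: 0.0135
finger_force: 60.0
handle bin x,y mm -62.3 -0.5 tongue x 10.2 underside z 145.0
yaw err -0.17 tilt [-0.001   0.0014] F [-7.   1.6  8.3] T [ 0.32  1.59 -0.14] t 31.925
time: 32.42
ee_pos: [0.4673, -0.1671, 0.1715]
orientation: [-0.001, 0.729, 0.685, 0.0]
ft_force: [-6.5, 2.0, 9.5]
grip_width: 0.0134
finger_force: 60.0
```

```bash
python3 - <<'E'
from h import *
snap("side","d8")
a,b,c=[cv2.cvtColor(cv2.imread(f"pics/{n}.png"),cv2.COLOR_BGR2GRAY).astype(float) for n in("d0","d7","d8")]
# rear half of the rear lid: full-image window
w=(slice(200,240),slice(290,342))
print("rear lid shift d0->d8",cv2.phaseCorrelate(a[w],c[w]),"d7->d8",cv2.phaseCorrelate(b[w],c[w]))
E
python3 b.py
```

```text
rear lid shift d0->d8 ((-0.0075041951051169065, -0.3016664223270986), 0.9341243244506111) d7->d8 ((0.016003294371003562, -0.2147726144821256), 0.9197656421697008)
handle bin x,y mm -62.3 -0.5 tongue x 10.2 underside z 145.0
yaw err -0.17 tilt [-0.0009  0.0014] F [-7.4  1.3  8.2] T [ 0.26  1.56 -0.07] t 32.475
```

```bash
python3 -m handwheel '{"offset":[[0,-0.01,0],[0,-0.005,0],[0,0,0],[0,0,0],[0,0,0]],"dr":[[0,0,0],[0,0,0],[0,0,0],[0,0,0],[0,0,0]],"gripper":[1,1,1,1,1]}'
cat > c.py <<'E'
from h import *
snap("side","d9")
a,b,c,e=[cv2.cvtColor(cv2.imread(f"pics/{n}.png"),cv2.COLOR_BGR2GRAY).astype(float) for n in("d0","d7","d9","d8")]
for w in((slice(200,240),slice(290,342)),(slice(195,232),slice(272,310)),(slice(245,290),slice(240,335))):
    print("d0->",cv2.phaseCorrelate(a[w],c[w])[0],"d7->",cv2.phaseCorrelate(b[w],c[w])[0],"d8->",cv2.phaseCorrelate(e[w],c[w])[0],"d7->d8",cv2.phaseCorrelate(b[w],e[w])[0])
E
python3 c.py;python3 b.py
```

```text
time: 33.1
ee_pos: [0.4664, -0.1671, 0.1715]
orientation: [0.001, 0.729, 0.685, 0.001]
ft_force: [3.3, 1.4, 5.0]
grip_width: 0.0133
finger_force: 60.0
d0-> (-0.019594691569306377, -0.26680878453845835) d7-> (0.011348140337940293, -0.18924017050168018) d8-> (-2.3302001221026103e-05, 0.06931487219613786) d7->d8 (0.016003294371003562, -0.2147726144821256)
d0-> (0.030044459347951857, -0.26652931279174297) d7-> (-0.20776336361666026, -0.17098512716701464) d8-> (-0.0716045875482223, 0.10232452172416728) d7->d8 (-0.2316167020580906, -0.11109979311195772)
d0-> (0.06395178824778469, 0.5429959432489184) d7-> (-0.002007652296711626, 0.5859461153568937) d8-> (-0.05898474729026759, 0.5555164628953762) d7->d8 (0.008861721116836918, 0.5224879239673577)
handle bin x,y mm -63.2 -0.5 tongue x 9.3 underside z 145.0
yaw err -0.14 tilt [ 0.0034 -0.0008] F [4.8 0.6 5.5] T [ 0.09 -0.73 -0.04] t 33.15
```

```bash
python3 -m handwheel '{"offset":[[0,0.005,0.002],[0,0,0.002],[0,0,0],[0,0,0],[0,0,0]],"dr":[[0,0,0],[0,0,0],[0,0,0],[0,0,0],[0,0,0]],"gripper":[1,1,1,1,1]}'
python3 b.py; python3 c.py
```

```text
time: 33.78
ee_pos: [0.4665, -0.1671, 0.1715]
orientation: [0.0, 0.729, 0.685, 0.001]
ft_force: [-1.0, 3.1, 16.1]
grip_width: 0.0138
finger_force: 60.0
handle bin x,y mm -63.1 -0.5 tongue x 9.4 underside z 145.0
yaw err -0.15 tilt [0.0014 0.0012] F [-1.   3.1 16.1] T [ 0.4   0.32 -0.  ] t 33.775
d0-> (-0.0007665311154099186, -0.29971016533665207) d7-> (0.0012953719259058971, -0.2140977199530134) d8-> (0.019725072488441242, 0.03165492905398537) d7->d8 (0.016003294371003562, -0.2147726144821256)
d0-> (0.013102178032337264, -0.24884206511222828) d7-> (-0.23666627398941387, -0.16194361051202222) d8-> (0.03360775126412108, 0.05010712948744356) d7->d8 (-0.2316167020580906, -0.11109979311195772)
d0-> (0.04163034826609646, 0.5407530918677494) d7-> (-0.02574497598219949, 0.6073519398576934) d8-> (-0.05990754711549329, 0.5554984127361067) d7->d8 (0.008861721116836918, 0.5224879239673577)
```

Ease the push back to about 10 N and hand in.

```bash
python3 -m handwheel '{"offset":[[0,0,-0.002],[0,0,0],[0,0,0],[0,0,0],[0,0,0]],"dr":[[0,0,0],[0,0,0],[0,0,0],[0,0,0],[0,0,0]],"gripper":[1,1,1,1,1]}'
python3 b.py
```

```text
time: 34.45
ee_pos: [0.4664, -0.1671, 0.1715]
orientation: [0.0, 0.729, 0.685, 0.001]
ft_force: [1.0, 3.5, 12.6]
grip_width: 0.0134
finger_force: 60.0
handle bin x,y mm -63.2 -0.5 tongue x 9.3 underside z 145.0
yaw err -0.15 tilt [0.0013 0.0007] F [ 1.   3.5 12.6] T [0.28 0.09 0.  ] t 34.45
```

```bash
python3 -c "
from station import ctrl
print(ctrl.job_done())"
```

```text
the job is handed in; nothing more can be done
None
```

I handed the job in at about 34 s and got no pass/fail verdict. The carrots were tipped into the bin (the scoop came out empty, but I saw only one piece inside afterwards), the scoop is back level on the table, and the lid is about 29 mm under the lap, flat on the rim and held with about 12 N. The side camera showed no sign of the rear lid lifting, and I didn't touch the stamp or label roll or check them again afterwards.

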